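Take the lock nut off the large centrifuge rotor

TASK

Two centrifuge rotors stand on the lab bench, each with its lid held down by a knurled steel nut. Unscrew the nut of the larger rotor (anticlockwise seen from above, a bit less than a quarter turn on its quick thread), lift it off, and set it down gently, right way up, in the shallow steel tray. Leave the nut of the smaller rotor in its place.

Things in the scene. Friction and masses are not known exactly. Their poses are not given: they have to be found in the camera images.
- large_nut_center (a point): Centre (half-way up, on the axis) of the nut on the LARGER rotor: round knurled steel, 44 mm across, 42 mm high, closed top, upright, about 0.12 kg. Grip it by its side, here or up to 10 mm higher. Turn it freely anticlockwise (from above) by 80 degrees (65 to 95 frees it) at constant height, then lift straight up: clear after 16 mm. Not turned enough, it is held down. x: to an inner lug.
- large_rotor: The larger rotor, fixed, left or right of the tray: aluminium drum 170 mm across, dark lid with a ring of 24 holes, lid top 60 mm above the bench; a steel hub 40 mm across rises from it to 70 mm, and the nut sits on the hub, on its stud. Origin: centre of its underside on the bench, z up. With the nut screwed down, the x axes of nut and rotor agree within 8 degrees.
- tray: Shallow open tray of steel sheet, fixed to the bench, 135 mm (its x) by 165 mm (its y), 14 mm high, walls 3 mm thick, floor 3 mm thick. Origin: centre of its underside, z up.
- small_nut: The nut on the SMALLER rotor (110 mm in diameter, same height, ring of 12 holes), same size and look as the other; to be left alone. Origin: centre of its underside.

How it is judged:
By the outcome, as a careful person would: the job done as asked, in the order asked, and still so for the second after the job is handed in, with the robot touching nothing.
It also fails if it takes over 45 s, if anything falls off the work surface, if the arm or the gripper's body presses on something with over 40 N, if the wrist force passes 120 N, or if a joint passes its speed limit or range.

ROBOT

A 6-joint arm with a two-finger parallel gripper is mounted at the origin on the work surface. World frame = base frame: x ahead of the robot, y to its left, z up, the work surface at z = 0. Lengths are in m, angles in degrees, forces in N, time in s.
With the tool pointing down it reaches from about 0.4 to 0.825 m from the base axis. Payload 7 kg.
Tool frame: the origin (TCP) lies midway between the tips of the shut fingers; the grasp point (between the pads) lies ctrl.tcp_to_grasp behind it (ctrl.tcp_to_grasp is the distance from the TCP to the grasp point, in m); y points along the fingers, z is the direction in which the jaws open and shut, and the axes are right-handed (so a half turn about y gives the same grasp; the last joint's range is limited). The gripper opens to 88 mm and grips with 3 to 60 N. Pads are 19 mm wide; open, the fingers measure 130 mm over their backs; the gripper's body (78 mm by 193 mm) begins 47 mm behind the grasp point.
Start: joints at [-48.81, 20.546, 0.682, 0, -70.136, -16.507], TCP at [0.282, -0.613, 0.227] pointing down, gripper open.
Joint ranges: [-176.03, 176.03], [-82.01, 121.73], [-58.28, 71.71], [-173.87, 95.51], [-174.79, -0.11], [-173.66, 173.66]. Speed limits (degrees/s): [136.94, 136.94, 172.46, 180, 180, 180].

INTERFACE

Orientations are given as [roll, pitch, yaw] about the fixed x, y, z axes, in that order (R = Rz(yaw) Ry(pitch) Rx(roll)).
In Python, from plant import ctrl, snapshot, silhouettes gives the robot as it stands.
- The arm moves only by the shell command python3 -m pendant 'ROWS'. ROWS is JSON, a list that holds one entry, the list of rows, each a list of 7 numbers: the shift along the tool's x, y, z in cm, then the turn, a rotation vector about the tool's x, y, z in degrees, then the opening, from 0 (shut) to 1 (fully open). In form: [[[x, y, z, rx, ry, rz, hand], ...]]. A call has 1 to 12 rows; each row shifts and turns the commanded pose from where the row before left it, along the tool's axes as they then stand; what a row does not reach is not made up. A row lasts 1/12 s, in which the tool goes at most 41.7 mm and 7.16 degrees, less where a joint would pass 70% of its speed; a pose out of reach is approached as far as the arm can. A call with a gripper value outside its range is refused whole. The fingers move at their own pace and stop on an object; the grip force is fixed at half the most. Time passes only in rows, so rows that do not move let the fingers close. It gives the time, the measured TCP pose, the force and the opening at its end, in the units of the state.
- ctrl.get_obs(): the state, without advancing time (a new reading comes with each control period).
- snapshot(name): name is "scene" or "top" or "wrist"; returns a dict with "image" (384x512x3 uint8, red, green, blue), "camera_matrix" (3x3 intrinsics, pixels), "eye" and "orientation" of the camera in the world; the wrist camera has in their place "mount" (4x4, takes a point from camera to tool coordinates, whose origin is the TCP and whose axes are the tool frame's). Camera axes: x right, y down, z forward; pixel columns grow to the right and rows downward; lengths in m; the calibration is good to about 2 mm. A picture is of the moment at which its call begins: read the wrist's pose just before it. There is no depth.
- ctrl.close_job(): hands the job in, once; it reports no verdict.
Trained networks look in a picture, given as the dict that the camera call returned (one of the last four; its "shot" number tells which), for a name from the list of things; names that differ only in an ending like _2 or _b are one class to them, and where a whole thing is asked for, a point or a joint stands for the part that bears it (a point fixed in the world has none). Each returns a list of dicts, best first, with "confidence" (0 to 1); they miss things now and then, are a little off and sometimes report something else, mostly with a low value. They report only what shows in the picture. A call takes as long as a camera call.
- silhouettes(picture, thing): "mask" (384x512 bool, what is visible of it) and "bbox" ([left, top, width, height] in pixels, round what is visible of it).
The state is a dict: "clock": time; "joint_pos": joint angles; "qvel": joint speeds; "tau": joint torques, N m; "tool_pos": TCP position; "orientation": TCP orientation; "force": force on the tool from outside, world axes, zero at the start; "moment": the same for the moment, N m; "opening": finger opening in m.
Only numpy, scipy, OpenCV 4.12 (cv2) and the standard library are available. Lean on these libraries where they do the work, as an engineer would, in place of code of your own. Each camera call takes 0.05 s, during which the arm holds its last target.

## Working session

There is one attempt and no reset: what is moved stays moved. The work goes in short steps, Python scripts to look and compute and a shell command to move; the robot and the scene stay as the last step left them, time stands still between calls to the robot, and variables do not carry over. Pictures are saved under pics/ and viewed, and the job is handed in when it is done.

```bash
ls; mkdir -p pics; python3 - <<'E'
from plant import ctrl, snapshot, silhouettes
import cv2,numpy as np
o=ctrl.get_obs(); print({k:np.round(v,3).tolist() for k,v in o.items()}, ctrl.tcp_to_grasp)
for n in ["scene","top"]:
    s=snapshot(n); cv2.imwrite(f"pics/{n}0.png",s["image"][:,:,::-1])
    print(n,np.round(s["camera_matrix"],1).tolist(),s["eye"],s["orientation"])
    for t in ["large_nut_center","large_rotor","tray","small_nut"]:
        for d in silhouettes(s,t): 
            m=d["mask"]; ys,xs=np.nonzero(m); print(t,round(d["confidence"],2),d["bbox"],xs.mean().round(1),ys.mean().round(1))
E
```

```text
pics
{'clock': 0.0, 'joint_pos': [-48.808, 20.59, 0.634, -0.02, -70.136, -16.506], 'qvel': [-0.004, -0.078, 0.095, -0.034, 0.006, 0.034], 'tau': [0.002, -58.271, 29.305, 6.997, 0.007, -0.0], 'tool_pos': [0.282, -0.613, 0.226], 'orientation': [-89.907, 0.008, 24.679], 'force': [0.037, 0.117, 0.846], 'moment': [0.001, 0.027, 0.017], 'opening': 0.088} 0.0188
scene [[369.8, 0.0, 251.8], [0.0, 369.8, 195.0], [0.0, 0.0, 1.0]] [ 0.88078342 -0.476676    0.96132399] [-1.45744812e+02  8.04818603e-02  3.54573008e+01]
large_nut_center 0.63 [294.4, 139.8, 13.5, 15.4] 301.3 145.4
large_rotor 0.83 [274.4, 135.0, 55.4, 44.7] 299.4 157.9
tray 0.7 [201.4, 180.2, 58.7, 62.2] 229.2 210.0
small_nut 0.57 [176.7, 275.3, 19.9, 20.5] 186.8 284.3
top [[391.9, 0.0, 258.9], [0.0, 391.9, 189.1], [0.0, 0.0, 1.0]] [0.39401174 0.00347447 0.95400232] [-171.87386502   -0.38283761  -88.51178323]
large_nut_center 0.63 [139.0, 160.5, 22.9, 22.9] 150.2 169.8
large_rotor 0.63 [121.2, 139.8, 71.2, 71.8] 156.6 174.7
tray 0.57 [235.8, 181.5, 70.3, 60.2] 271.8 210.9
small_nut 0.66 [383.2, 165.4, 26.0, 21.1] 395.4 174.2
```

View pics/scene0.png

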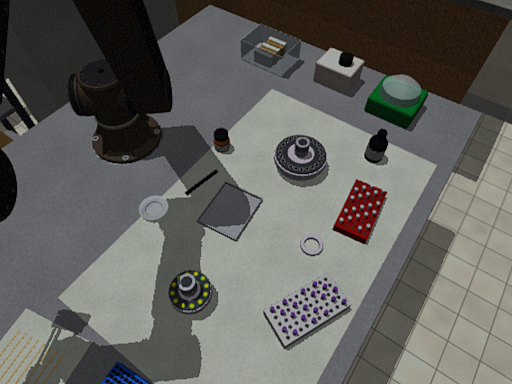

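View pics/top0.png

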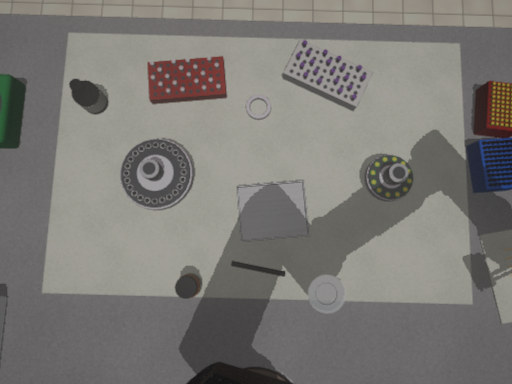

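The larger rotor is at (156,174) in the top view, with its nut top near (150,168). The smaller rotor, with yellow tubes, is at (390,176), and the tray is at (272,211). Next I measure these positions.

```bash
cat > h.py <<'E'
from plant import ctrl, snapshot, silhouettes
import cv2,numpy as np
from scipy.spatial.transform import Rotation as R
from scipy.optimize import least_squares
def cam(s):
    if "eye" in s: return np.array(s["eye"]),R.from_euler('xyz',s["orientation"],degrees=True).as_matrix()
    o=ctrl.get_obs(); T=np.eye(4);T[:3,:3]=R.from_euler('xyz',o["orientation"],degrees=True).as_matrix();T[:3,3]=o["tool_pos"]
    M=T@np.array(s["mount"]); return M[:3,3],M[:3,:3]
def atz(s,uv,z,c=None):
    e,Rm=c or cam(s); d=Rm@np.linalg.inv(s["camera_matrix"])@[uv[0],uv[1],1]; return e+d*(z-e[2])/d[2]
def proj(s,P,c=None):
    e,Rm=c or cam(s); q=(np.atleast_2d(P)-e)@Rm@np.array(s["camera_matrix"]).T; return q[:,:2]/q[:,2:]
def cyl(x,y,r,z0,z1,n=72):
    a=np.linspace(0,2*np.pi,n,endpoint=False);c=np.c_[x+r*np.cos(a),y+r*np.sin(a)]
    return np.r_[np.c_[c,np.full(n,z0)],np.c_[c,np.full(n,z1)]]
def bb(p): return np.r_[p.min(0),p.max(0)]
E
python3 - <<'E'
from h import *
S={n:snapshot(n) for n in["scene","top"]}
for t,r,z0,z1 in [("large_nut_center",.022,.070,.112),("small_nut",.022,.07,.112),("large_rotor",.085,0,.06)]:
    for n,s in S.items():
        D=silhouettes(s,t)
        if not D: print(t,n,'none');continue
        b=np.array(D[0]["bbox"]);b=np.r_[b[:2],b[:2]+b[2:]]
        x0=atz(s,[(b[0]+b[2])/2,(b[1]+b[3])/2],z1)[:2]
        f=lambda p:bb(proj(s,cyl(p[0],p[1],r,z0,z1)))-b
        q=least_squares(f,x0);print(t,n,q.x.round(4),q.fun.round(1), 'r',np.hypot(*q.x).round(3))
for n,s in S.items():
    m=silhouettes(s,"tray")[0]["mask"].astype(np.uint8)
    c=max(cv2.findContours(m,0,1)[0],key=cv2.contourArea);b=cv2.boxPoints(cv2.minAreaRect(c))
    print(n,[atz(s,p,.014)[:2].round(3).tolist() for p in b], np.mean([atz(s,p,.014)[:2] for p in b],0))
    i=s["image"][:,:,::-1]
    for nm,(u,v) in dict(big=(301,150) if n=="scene" else (155,172)).items():
        cr=i[v-40:v+40,u-50:u+50];cv2.imwrite(f"pics/{n}_{nm}.png",cv2.resize(cr,None,fx=7,fy=7,interpolation=cv2.INTER_CUBIC))
E
```

```text
large_nut_center scene [0.5547 0.2366] [ 1.2 -2.  -1.1  2. ] r 0.603
large_nut_center top [0.5517 0.244 ] [-1.  -0.1  1.   0.1] r 0.603
small_nut scene [ 0.5592 -0.3053] [-0.6  2.   0.6 -1.9] r 0.637
small_nut top [ 0.5547 -0.3087] [ 1.   0.6 -0.9 -0.6] r 0.635
large_rotor scene [0.5502 0.2496] [-0.6 -3.6  0.6  3.1] r 0.604
large_rotor top [0.5536 0.2408] [-2.7  0.5  2.9 -0.6] r 0.604
scene [[0.42, -0.125], [0.383, 0.063], [0.539, 0.058], [0.562, -0.122]] [ 0.47599029 -0.03123908]
top [[0.535, 0.058], [0.554, -0.108], [0.419, -0.121], [0.401, 0.042]] [ 0.47726287 -0.03204692]
```

```bash
python3 -m pendant '[[[1.4,0,1.5,0,0,0,1],[2.7,0,3.0,0,0,0,1],[2.7,0,3.0,0,0,0,1],[2.7,0,3.0,0,0,0,1],[2.7,0,3.0,0,0,0,1],[2.7,0,3.0,0,0,0,1],[2.7,0,3.0,0,0,0,1],[2.7,0,3.0,0,0,0,1],[2.7,0,3.0,0,0,0,1],[2.7,0,3.0,0,0,0,1],[2.7,0,3.0,0,0,0,1],[2.7,0,3.0,0,0,0,1]]]'
```

```text
clock: 2.0
tool_pos: [0.4205, -0.1681, 0.2271]
orientation: [-90.0, -0.1, 24.7]
force: [0.8, -0.4, -0.6]
opening: 0.0878
```

```bash
python3 -m pendant '[[[2.7,0,3.0,0,0,0,1],[2.7,0,3.0,0,0,0,1],[2.7,0,3.0,0,0,0,1],[2.7,0,3.0,0,0,0,1],[2.7,0,3.0,0,0,0,1],[2.7,0,3.0,0,0,0,1],[1.4,0,1.5,0,0,0,1],[0.7,0,0.7,0,0,0,1],[0,0,0,0,0,0,1],[0,0,0,0,0,0,1]]]'
```

```text
clock: 2.83
tool_pos: [0.502, 0.0899, 0.2263]
orientation: [-90.0, 0.0, 24.7]
force: [0.6, 0.4, -1.0]
opening: 0.0876
```

```bash
python3 - <<'E'
from h import *
o=ctrl.get_obs();print(o["joint_pos"].round(2) if hasattr(o["joint_pos"],'round') else o["joint_pos"],o["tool_pos"],o["orientation"])
s=snapshot("wrist");c=cam(s);print(np.round(s["mount"],3).tolist())
cv2.imwrite("pics/w1.png",s["image"][:,:,::-1])
for t in["large_nut_center","large_rotor","tray"]:
    for d in silhouettes(s,t):
        m=d["mask"];ys,xs=np.nonzero(m);b=d["bbox"];print(t,round(d["confidence"],2),np.round(b,1),xs.mean().round(1),ys.mean().round(1),atz(s,[xs.mean(),ys.mean()],.112,c).round(4))
E
```

```text
[ 32.24   4.93 -19.78  -0.   -65.33 -97.51] [0.50200349 0.08991667 0.22632726] [-9.00014748e+01  4.12643520e-02  2.47269200e+01]
[[0.0, 0.954, 0.299, -0.082], [-0.001, -0.299, 0.954, -0.159], [1.0, -0.001, 0.001, 0.001], [0.0, 0.0, 0.0, 1.0]]
large_nut_center 0.63 [287.3 193.2 155.  141.3] 355.2 243.1 [0.5139 0.1909 0.112 ]
large_rotor 0.86 [288.1 190.3 154.2 145.4] 354.9 243.4 [0.5142 0.1908 0.112 ]
tray 0.82 [ 72.1   0.  183.7 174.4] 160.8 87.9 [ 0.4615 -0.0099  0.112 ]
```

View pics/w1.png

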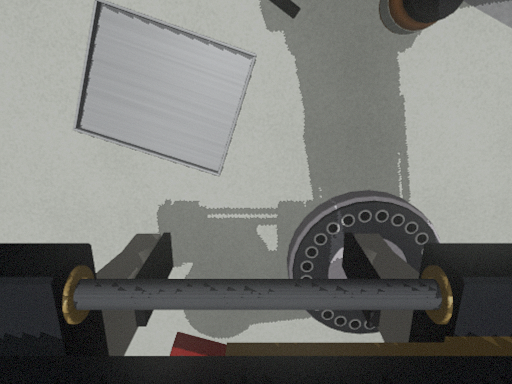

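```bash
python3 -m pendant '[[[1.6,0,1.2,0,0,0,1],[3.2,0,2.4,0,0,0,1],[3.2,0,2.4,0,0,0,1],[3.2,0,2.4,0,0,0,1],[3.2,0,2.3,0,0,0,1],[1.5,0,1.0,0,0,0,1],[0,0,0,0,0,0,1],[0,0,0,0,0,0,1],[0,0,0,0,0,0,1]]]'; python3 - <<'E'
from h import *
o=ctrl.get_obs();print(o["tool_pos"],o["orientation"])
s=snapshot("wrist");c=cam(s)
cv2.imwrite("pics/w2.png",s["image"][:,:,::-1])
for t,r,z0,z1 in[("large_nut_center",.022,.07,.112),("large_rotor",.085,0,.06),("tray",0,0,0)]:
    for d in silhouettes(s,t):
        m=d["mask"];ys,xs=np.nonzero(m);b=np.array(d["bbox"]);print(t,round(d["confidence"],2),np.round(b,1))
        if r:
            b=np.r_[b[:2],b[:2]+b[2:]]
            q=least_squares(lambda p:bb(proj(s,cyl(p[0],p[1],r,z0,z1),c))-b,[.553,.242]);print(q.x.round(4),q.fun.round(1))
# tray from w1
E
```

```text
clock: 3.78
tool_pos: [0.5978, 0.262, 0.2263]
orientation: [-90.0, 0.0, 24.6]
force: [0.1, 0.3, -0.0]
opening: 0.0878
[0.59776074 0.26202136 0.22632571] [-9.00077028e+01  3.82097105e-02  2.46464947e+01]
large_nut_center 0.89 [233.8 103.   54.4  56.2]
[0.5567 0.2472] [-0.3 -1.   0.3  1. ]
large_rotor 0.73 [170.2  29.  177.6 178.3]
[0.5576 0.2462] [-1.4 -1.8  1.4  2.8]
tray 0.61 [38.2  0.  68.8 21.4]
```

View pics/w2.png

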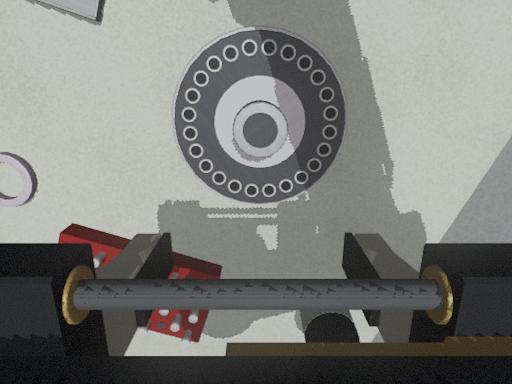

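```bash
python3 - <<'E'
from h import *
s=snapshot("wrist");c=cam(s)
g=s["image"][80:180,200:320][:,:,::-1];cv2.imwrite("pics/w2c.png",cv2.resize(g,None,fx=6,fy=6,interpolation=cv2.INTER_CUBIC))
for uv in[(260.5,129)]:print(atz(s,uv,.112,c))
print("lid", atz(s,(260,115),.06,c), 'K',s["camera_matrix"])
a=proj(s,cyl(.5567,.2472,.022,.07,.112),c);print(bb(a[72:]),bb(a[:72]))
# overlay
im=s["image"][:,:,::-1].copy()
for p in proj(s,np.r_[cyl(.5567,.2472,.022,.07,.112),cyl(.5567,.2472,.085,0,.06,200)],c): cv2.circle(im,tuple(np.round(p).astype(int)),0,(0,0,255),-1)
cv2.imwrite("pics/w2o.png",cv2.resize(im[10:220,150:370],None,fx=2.7,fy=2.7,interpolation=cv2.INTER_NEAREST))
# tray from w1 pose
T=np.eye(4);T[:3,:3]=R.from_euler('xyz',[-90.0015,.0413,24.727],degrees=True).as_matrix();T[:3,3]=[.502,.0899,.2263];M=T@np.array(s["mount"]);c1=(M[:3,3],M[:3,:3])
P=np.array([atz(s,p,.014,c1)[:2] for p in[(97,0),(255,55),(219,174),(77,128)]]);print(P.round(4),P.mean(0),np.linalg.norm(np.diff(P,axis=0),axis=1))
E
```

```text
[0.55412669 0.24571505 0.112     ]
lid [0.54832771 0.24311924 0.06      ] K [[341.42548555   0.         257.14751936]
 [  0.         341.42548555 190.20022405]
 [  0.           0.           1.        ]]
[233.35102153 104.43151658 288.32703844 159.68138595] [236.34455822 101.59687333 284.2910428  150.04518102]
[[ 0.4225 -0.1169]
 [ 0.4037  0.0431]
 [ 0.534   0.0583]
 [ 0.5507 -0.1007]] [ 0.4777087  -0.02906812] [0.16119508 0.13115983 0.15988887]
```

View pics/w2o.png

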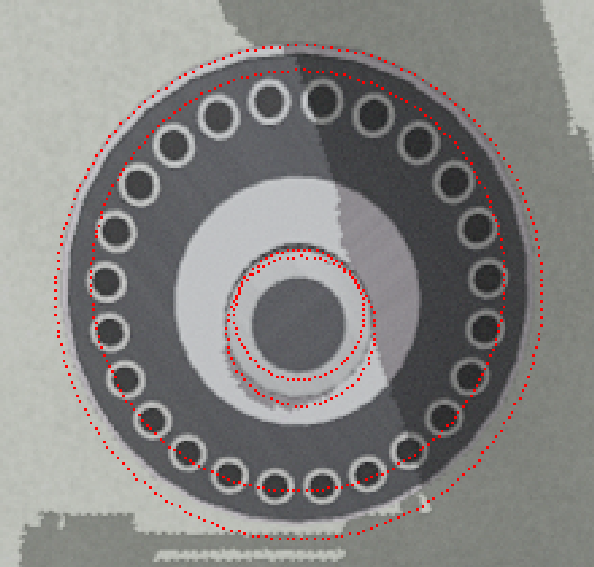

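View pics/w2c.png

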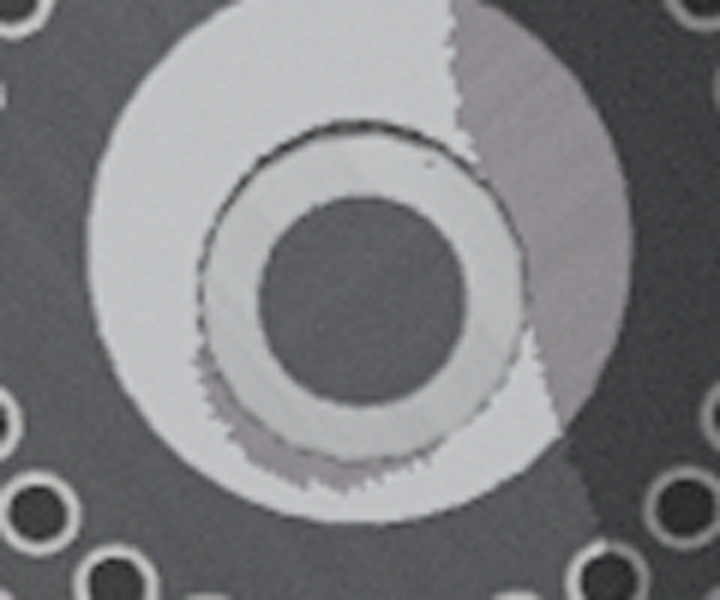

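```bash
python3 - <<'E'
from h import *
s=snapshot("wrist");c=cam(s);i=s["image"].astype(int)
print("row129",i[129,228:296].mean(1).astype(int).tolist())
print("col260",i[96:166,260].mean(1).astype(int).tolist())
print("lid row 115", [(k,int(i[115,k].mean())) for k in list(range(166,184))+list(range(336,354))])
print("lid col 258", [(k,int(i[k,258].mean())) for k in list(range(20,40))+list(range(192,212))])
E
```

```text
row129 [194, 196, 192, 188, 150, 129, 180, 184, 180, 179, 180, 182, 186, 187, 167, 89, 95, 96, 95, 97, 95, 96, 94, 96, 96, 99, 99, 98, 97, 93, 96, 96, 94, 93, 94, 95, 93, 96, 92, 94, 89, 93, 95, 95, 94, 95, 99, 95, 93, 125, 175, 185, 184, 184, 184, 183, 181, 182, 164, 122, 128, 143, 146, 145, 142, 142, 142, 142]
col260 [192, 194, 196, 179, 62, 99, 154, 193, 195, 192, 191, 191, 190, 188, 187, 174, 119, 91, 88, 88, 95, 95, 94, 97, 95, 94, 95, 97, 98, 98, 97, 98, 94, 94, 90, 94, 90, 93, 93, 93, 94, 98, 94, 97, 93, 91, 95, 96, 94, 92, 87, 131, 182, 180, 178, 176, 179, 179, 178, 168, 140, 136, 142, 147, 163, 171, 194, 193, 191, 195]
lid row 115 [(166, 187), (167, 189), (168, 189), (169, 191), (170, 189), (171, 181), (172, 165), (173, 190), (174, 179), (175, 98), (176, 90), (177, 93), (178, 92), (179, 92), (180, 93), (181, 116), (182, 172), (183, 182), (336, 127), (337, 91), (338, 58), (339, 62), (340, 67), (341, 64), (342, 63), (343, 59), (344, 80), (345, 125), (346, 124), (347, 123), (348, 130), (349, 130), (350, 131), (351, 132), (352, 129), (353, 124)]
lid col 258 [(20, 130), (21, 131), (22, 130), (23, 128), (24, 124), (25, 114), (26, 115), (27, 130), (28, 132), (29, 102), (30, 71), (31, 97), (32, 99), (33, 93), (34, 104), (35, 99), (36, 96), (37, 97), (38, 96), (39, 99), (192, 95), (193, 76), (194, 87), (195, 89), (196, 89), (197, 88), (198, 92), (199, 91), (200, 88), (201, 81), (202, 113), (203, 165), (204, 185), (205, 191), (206, 179), (207, 145), (208, 124), (209, 123), (210, 127), (211, 133)]
```

```bash
python3 -m pendant '[[[-1.5,0,0.1,0,0,0,1],[-1.7,0,0.1,0,0,0,1],[-1.47,0,0.13,0,0,0,1],[0,2,0,0,0,0,1],[0,3.5,0,0,0,0,1],[0,3.5,0,0,0,0,1],[0,2,0,0,0,0,1],[0,1,0,0,0,0,1],[0,0,0,0,0,0,1],[0,0,0,0,0,0,1]]]'; python3 - <<'E'
from h import *
s=snapshot("wrist");cv2.imwrite("pics/w3.png",s["image"][:,:,::-1])
s=snapshot("scene");cv2.imwrite("pics/s3.png",cv2.resize(s["image"][90:210,220:380,::-1],None,fx=4,fy=4))
E
```

```text
clock: 4.92
tool_pos: [0.5546, 0.2463, 0.1073]
orientation: [-90.0, -0.0, 24.7]
force: [-0.3, -0.2, 1.1]
opening: 0.0878
```

View pics/w3.png

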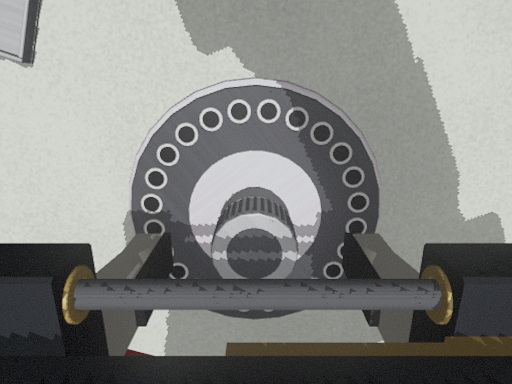

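View pics/s3.png

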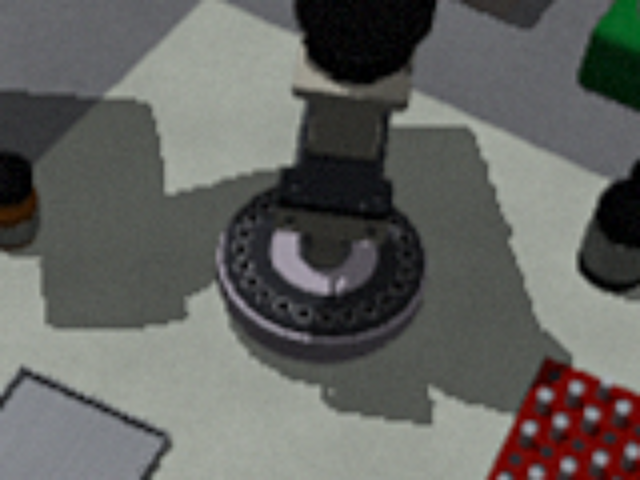

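```bash
python3 - <<'E'
from h import *
s=snapshot("wrist");c=cam(s);i=s["image"].astype(int);o=ctrl.get_obs();print(o["tool_pos"],o["force"])
for k in(.551,.554,.557): 
  a=proj(s,cyl(k,.2457,.022,.07,.112),c);print(k,bb(a[72:]))
cv2.imwrite("pics/w3c.png",cv2.resize(s["image"][170:280,190:320,::-1],None,fx=6,fy=6,interpolation=cv2.INTER_CUBIC))
E
```

```text
[0.55514531 0.24690522 0.1085103 ] [ 0.24891159 -0.01521064 -0.25538851]
0.551 [213.47836748 202.86106955 300.92071899 282.15553227]
0.554 [211.20241861 208.14489645 298.23542953 286.68333266]
0.557 [208.9481316  213.37659966 295.57561508 291.16976717]
```

View pics/w3c.png

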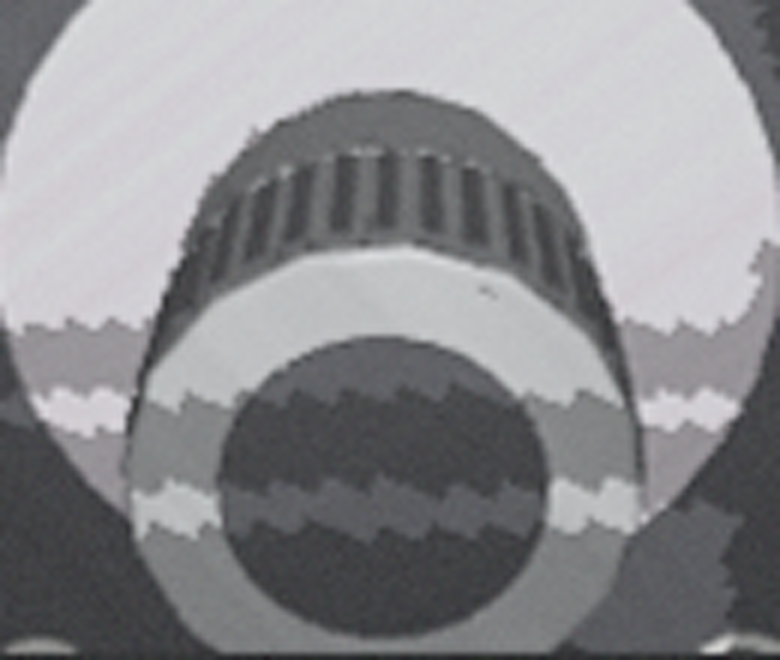

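```bash
python3 -m pendant '[[[0,1,0,0,0,0,1],[0,1,0,0,0,0,1],[0,1,0,0,0,0,1],[0,0,0,0,0,0,1],[0,0,0,0,0,0,0.4],[0,0,0,0,0,0,0.4],[0,0,0,0,0,0,0.4],[0,0,0,0,0,0,0.4],[0,0,0,0,0,0,0.4],[0,0,0,0,0,0,0.4],[0,0,0,0,0,0,0.4],[0,0,0,0,0,0,0.4]]]'; python3 - <<'E'
from h import *
o=ctrl.get_obs();print({k:np.round(v,3).tolist() for k,v in o.items()})
E
```

```text
clock: 6.07
tool_pos: [0.5542, 0.2461, 0.0768]
orientation: [-90.0, -0.0, 24.7]
force: [-0.5, -0.5, 1.2]
opening: 0.0435
{'clock': 6.067, 'joint_pos': [42.39, 21.838, -18.884, 0.016, -49.269, -107.715], 'qvel': [-0.057, -0.103, -0.044, -0.032, -0.026, -0.004], 'tau': [0.469, -53.652, 23.417, 5.306, 0.05, -0.001], 'tool_pos': [0.554, 0.246, 0.077], 'orientation': [-90.009, -0.012, 24.685], 'force': [-0.507, -0.459, 1.174], 'moment': [-0.312, -0.023, -0.012], 'opening': 0.044}
```

```bash
python3 -m pendant '[[[0,0,0,0,0,0,0],[0,0,0,0,0,0,0],[0,0,0,0,-2,0,0],[0,0,0,0,-4,0,0],[0,0,0,0,-4,0,0],[0,0,0,0,-4,0,0],[0,0,0,0,-4,0,0],[0,0,0,0,-2,0,0],[0,0,0,0,0,0,0],[0,0,0,0,0,0,0]]]'; python3 - <<'E'
from h import *
o=ctrl.get_obs();print({k:np.round(o[k],3).tolist() for k in("orientation","tool_pos","force","moment","opening")})
s=snapshot("wrist");cv2.imwrite("pics/w4.png",s["image"][:,:,::-1])
E
```

```text
clock: 6.9
tool_pos: [0.5542, 0.246, 0.0768]
orientation: [-90.0, 0.0, 44.6]
force: [-0.8, -2.5, 2.7]
opening: 0.0434
{'orientation': [-90.016, 0.005, 44.612], 'tool_pos': [0.554, 0.246, 0.077], 'force': [-0.755, -2.462, 2.727], 'moment': [-0.799, 0.036, 0.103], 'opening': 0.043}
```

View pics/w4.png

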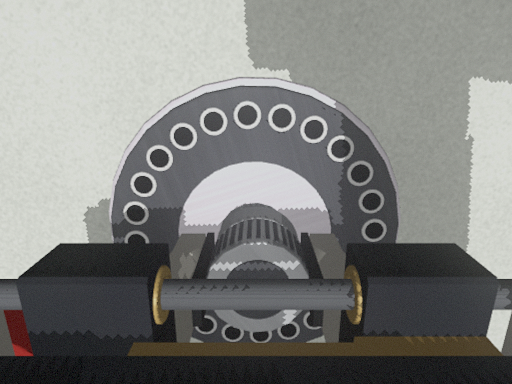

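The nut at (257,260) sits centred between the pads and turns with low forces. Another 60° to go, making 80° in total.

```bash
python3 -m pendant '[[[0,0,0,0,-3,0,0],[0,0,0,0,-6,0,0],[0,0,0,0,-6,0,0],[0,0,0,0,-6,0,0],[0,0,0,0,-6,0,0],[0,0,0,0,-6,0,0],[0,0,0,0,-6,0,0],[0,0,0,0,-6,0,0],[0,0,0,0,-6,0,0],[0,0,0,0,-6,0,0],[0,0,0,0,-3,0,0],[0,0,0,0,0,0,0]]]'; python3 -m pendant '[[[0,0,0,0,0,0,0],[0,0,0,0,0,0,0]]]';python3 - <<'E'
from h import *
o=ctrl.get_obs();print({k:np.round(o[k],3).tolist() for k in("joint_pos","orientation","tool_pos","force","moment","opening")})
s=snapshot("wrist");cv2.imwrite("pics/w5.png",s["image"][:,:,::-1])
E
```

```text
clock: 7.95
tool_pos: [0.5541, 0.2458, 0.0768]
orientation: [-90.0, 0.0, 104.8]
force: [0.2, -4.0, 4.7]
opening: 0.0438
clock: 8.12
tool_pos: [0.5541, 0.2458, 0.0768]
orientation: [-90.0, 0.0, 104.5]
force: [-0.1, -4.0, 5.7]
opening: 0.0438
{'joint_pos': [42.382, 21.838, -18.892, 0.029, -49.291, -27.867], 'orientation': [-89.993, 0.029, 104.533], 'tool_pos': [0.554, 0.246, 0.077], 'force': [-0.1, -3.956, 5.727], 'moment': [-1.668, 0.048, 0.047], 'opening': 0.044}
```

View pics/w5.png

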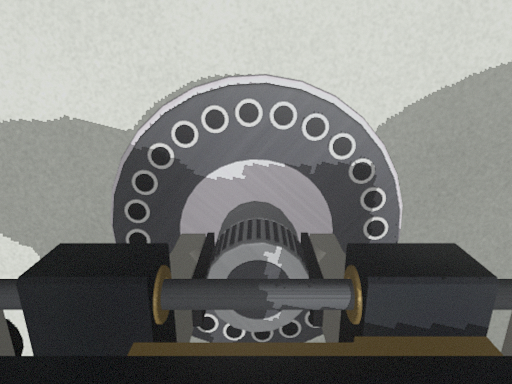

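```bash
python3 -m pendant '[[[0,-0.2,0,0,0,0,0],[0,-0.2,0,0,0,0,0],[0,-0.2,0,0,0,0,0],[0,0,0,0,0,0,0]]]'
```

```text
clock: 8.5
tool_pos: [0.5536, 0.2459, 0.0823]
orientation: [-89.9, 0.0, 104.6]
force: [0.1, -2.9, -2.6]
opening: 0.0435
```

```bash
python3 -m pendant '[[[0,-0.4,0,0,0,0,0],[0,-0.6,0,0,0,0,0],[0,-1,0,0,0,0,0],[0,-1.5,0,0,0,0,0],[0,-1.5,0,0,0,0,0],[0,-1,0,0,0,0,0],[0,-0.5,0,0,0,0,0],[0,0,0,0,0,0,0],[0,0,0,0,0,0,0]]]'; python3 - <<'E'
from h import *
s=snapshot("wrist");cv2.imwrite("pics/w6.png",s["image"][:,:,::-1])
E
```

```text
clock: 9.25
tool_pos: [0.5539, 0.2464, 0.1476]
orientation: [-90.0, -0.0, 104.7]
force: [0.6, 0.1, -2.0]
opening: 0.0434
```

View pics/w6.png

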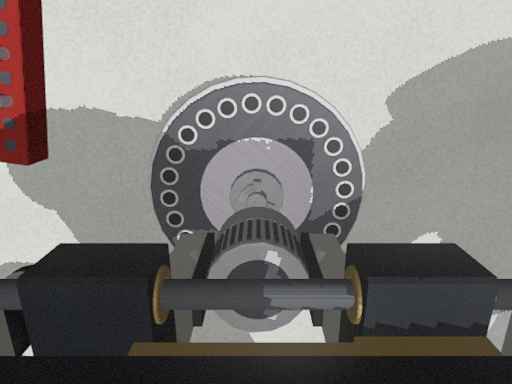

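```bash
python3 -m pendant '[[[-1.5,0,0.9,0,0,0,0],[-3,0,1.75,0,0,0,0],[-3,0,1.75,0,0,0,0],[-3,0,1.75,0,0,0,0],[-3,0,1.75,0,0,0,0],[-3,0,1.75,0,0,0,0],[-3,0,1.75,0,0,0,0],[-3,0,1.75,0,0,0,0],[-1.5,0,0.9,0,0,0,0],[-0.75,0,0.4,0,0,0,0],[0,0,0,0,4,0,0],[0,0,0,0,4,0,0]]]';python3 -m pendant '[[[0,0,0,0,0,0,0],[0,0,0,0,0,0,0]]]'; python3 - <<'E'
from h import *
s=snapshot("wrist");c=cam(s);im=s["image"][:,:,::-1].copy();print(ctrl.get_obs()["tool_pos"])
def T(cx,cy,yaw,L,W,z):
    r=np.radians(yaw);p=np.array([[a*L/2,b*W/2] for a,b in((-1,-1),(1,-1),(1,1),(-1,1))])@np.array([[np.cos(r),np.sin(r)],[-np.sin(r),np.cos(r)]])
    return np.c_[p+[cx,cy],np.full(4,z)]
cv2.polylines(im,[proj(s,T(.477,-.0305,6.7,.135,.165,.014),c).astype(int)],True,(0,0,255))
cv2.imwrite("pics/w7.png",im)
s=snapshot("top");im=s["image"][:,:,::-1].copy()
cv2.polylines(im,[proj(s,T(.477,-.0305,6.7,.135,.165,.014)).astype(int)],True,(0,0,255));cv2.imwrite("pics/t7.png",im)
E
```

```text
clock: 10.3
tool_pos: [0.4766, -0.0305, 0.1471]
orientation: [-90.0, 0.0, 96.4]
force: [0.1, 0.6, -0.4]
opening: 0.043
clock: 10.47
tool_pos: [0.4769, -0.0298, 0.1472]
orientation: [-90.0, 0.0, 96.8]
force: [-0.5, -0.7, -0.7]
opening: 0.0435
[ 0.47698089 -0.02964021  0.14720614]
```

View pics/w7.png

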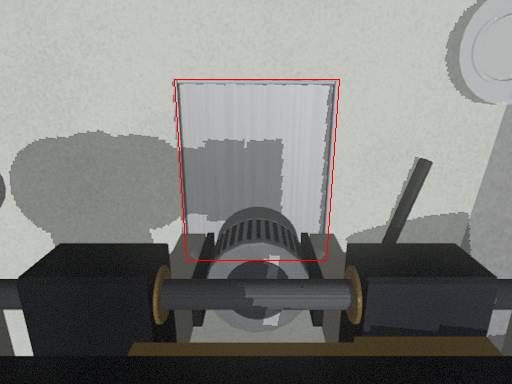

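View pics/t7.png

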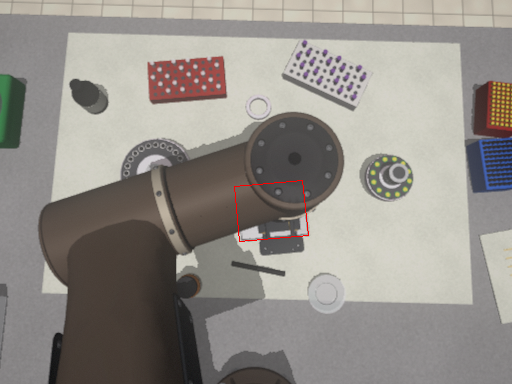

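```bash
python3 -m pendant '[[[0,1,0,0,0,0,0],[0,2,0,0,0,0,0],[0,2.5,0,0,0,0,0],[0,2.5,0,0,0,0,0],[0,2,0,0,0,0,0],[0,1.5,0,0,0,0,0],[0,1,0,0,0,0,0],[0,0.3,0,0,0,0,0],[0,0,0,0,0,0,0],[0,0,0,0,0,0,0]]]';python3 - <<'E'
from h import *
s=snapshot("scene");cv2.imwrite("pics/s8.png",cv2.resize(s["image"][130:290,130:330,::-1],None,fx=4,fy=3.75))
o=ctrl.get_obs();print(o["tool_pos"],o["force"])
E
```

```text
clock: 11.4
tool_pos: [0.4772, -0.0297, 0.0196]
orientation: [-90.0, 0.0, 96.7]
force: [-0.5, -0.4, -0.9]
opening: 0.0433
[ 0.47748527 -0.02964193  0.01997854] [-0.09094656 -0.45887664 -1.63330252]
```

View pics/s8.png

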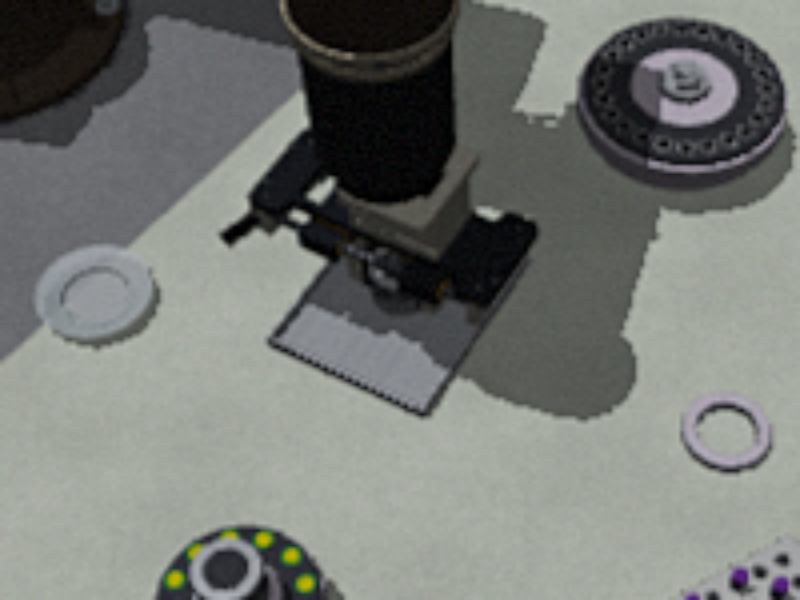

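```bash
python3 -m pendant '[[[0,0.3,0,0,0,0,0],[0,0.3,0,0,0,0,0],[0,0.1,0,0,0,0,0],[0,0.1,0,0,0,0,0],[0,0,0,0,0,0,0]]]';python3 -m pendant '[[[0,0.1,0,0,0,0,0],[0,0,0,0,0,0,0]]]'
```

```text
clock: 11.87
tool_pos: [0.477, -0.0299, 0.0115]
orientation: [-90.0, -0.0, 96.7]
force: [0.3, 0.2, -0.6]
opening: 0.0434
clock: 12.03
tool_pos: [0.4771, -0.0298, 0.0105]
orientation: [-90.0, -0.0, 96.7]
force: [0.0, 0.6, -1.9]
opening: 0.0431
```

```bash
python3 -m pendant '[[[0,0.05,0,0,0,0,0],[0,0,0,0,0,0,0]]]'; python3 - <<'E'
from h import *
o=ctrl.get_obs();print(o["tool_pos"],o["force"])
E
```

```text
clock: 12.2
tool_pos: [0.477, -0.0298, 0.01]
orientation: [-90.0, -0.0, 96.7]
force: [0.5, 0.2, -1.3]
opening: 0.0439
[ 0.47704768 -0.02983189  0.01003583] [ 0.45180156  0.15492495 -1.27063071]
```

```bash
python3 -m pendant '[[[0,0.05,0,0,0,0,0],[0,0,0,0,0,0,0]]]'; python3 -m pendant '[[[0,0.05,0,0,0,0,0],[0,0,0,0,0,0,0]]]'
```

```text
clock: 12.37
tool_pos: [0.4771, -0.0298, 0.0097]
orientation: [-90.0, 0.0, 96.7]
force: [-1.2, -0.2, 1.3]
opening: 0.0434
clock: 12.53
tool_pos: [0.4771, -0.0298, 0.0097]
orientation: [-90.0, 0.0, 96.7]
force: [-3.9, 0.5, 9.7]
opening: 0.0433
```

Contact at TCP z = 0.0097, as predicted. I relieve the pressure, then open partway, staying inside the tray walls.

```bash
python3 -m pendant '[[[0,-0.05,0,0,0,0,0],[0,0,0,0,0,0,0],[0,0,0,0,0,0,0.55],[0,0,0,0,0,0,0.6],[0,0,0,0,0,0,0.66],[0,0,0,0,0,0,0.66],[0,0,0,0,0,0,0.66]]]'
```

```text
clock: 13.12
tool_pos: [0.4771, -0.0298, 0.0095]
orientation: [-90.0, -0.0, 96.7]
force: [-0.0, 0.6, -0.3]
opening: 0.0573
```

```bash
python3 -m pendant '[[[0,-0.5,0,0,0,0,0.66],[0,-1,0,0,0,0,0.66],[0,-2,0,0,0,0,0.66],[0,-3,0,0,0,0,0.66],[0,-3.5,0,0,0,0,0.66],[0,-3.5,0,0,0,0,0.66],[0,-3,0,0,0,0,0.66],[0,-1.5,0,0,0,0,0.66],[0,0,0,0,0,0,0.66],[0,0,0,0,0,0,0.66]]]'; python3 - <<'E'
from h import *
for n in("scene","wrist"):
    s=snapshot(n);i=s["image"][:,:,::-1]
    if n=="scene": i=cv2.resize(i[130:330,130:380],None,fx=3,fy=3)
    cv2.imwrite(f"pics/{n}9.png",i)
E
```

```text
clock: 13.95
tool_pos: [0.4773, -0.0297, 0.1907]
orientation: [-90.1, -0.0, 96.7]
force: [-0.1, 0.4, 0.3]
opening: 0.0579
```

View pics/scene9.png

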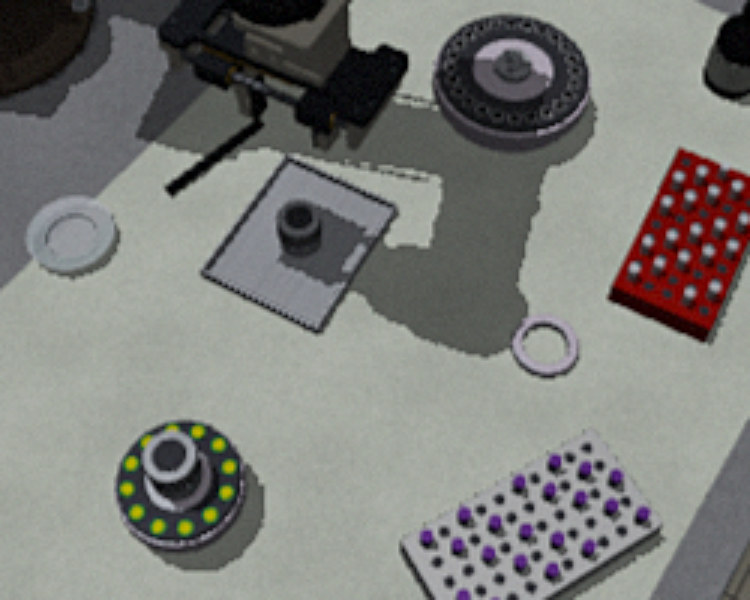

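View pics/wrist9.png

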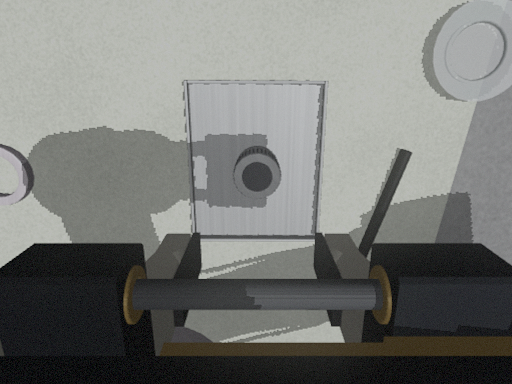

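The nut stands upright in the middle of the tray at (257,175) in the wrist view. The large rotor's stud is bare, the small rotor's nut is in place, and the gripper is clear of everything.

```bash
python3 -c "
from plant import ctrl
print(ctrl.close_job())"
```

```text
the job is handed in; nothing more can be done
None
```

The larger rotor's nut is off and standing upright near the middle of the steel tray, and I handed the job in at about 14 s.

- **Unscrewing and lifting:** I gripped the nut about 5 mm above its centre and turned it 80° anticlockwise at constant height. It then lifted straight off with about 3 N of vertical force, so it was free of the thread.
- **Setting down:** I lowered it until it touched the tray floor. The last step reached about 10 N, so I backed off, opened the fingers within the tray walls and moved up clear.
- **Last checks:** The scene and wrist pictures show the nut upright in the tray, the large rotor's stud bare, the smaller rotor's nut still in place and the gripper touching nothing.
- **Disagreements:** The cameras' nut positions differed by up to about 5 mm sideways before I moved in. The closer wrist view settled this, and the grip opened to 43–44 mm, matching the 44 mm nut. The lid's outer ring also looked about 5% smaller than given, which made no difference to the job.

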